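# Fit a boom tube into a bench-stand clamp to its depth mark

## Task

Take the tube with the red band out of the rack and slide its plain end into the clamp sleeve of the bench stand until the leading edge of the red band is just level with the mouth of the sleeve, the whole band still showing. Then let go of the tube and swing the clamp lever fully down to lock it there. Leave the blue-banded tube in its rack and do not disturb the other things on the bench.

Things in the scene. Friction and masses are not known exactly. Their poses are not given: they have to be found in the camera images.
- red_tube: Aluminium tube, 30 mm diameter, red band 12 mm wide, black rubber cap (40 mm diameter) on its outer end; about 0.14 kg. Lies level in one of the rack's two places, axis 45 mm above the bench. Origin on the axis at the band's front edge, the depth mark. y runs along it: plain end at +140 mm, band 0 to -12, bare metal to grip -12 to -70, cap -70 to -82 mm. Centre of mass near y +24 mm.
- red_tube_tip (a point): Centre of the plain end of the red-banded tube (the end that goes into the sleeve), on its axis, 140 mm ahead of the front edge of the band.
- blue_tube: Another tube of the same make and size but with a blue band; it lies in the other place of the rack, parallel to the red-banded one and 110 mm beside it. To be left alone. Origin and axes as for the red-banded tube.
- tube_rack: Fixed wooden base 150 x 110 x 12 mm with grey V saddles carrying the two tubes side by side at x -55 and +55 mm (they lift straight out). Origin on the bench; y along the tubes towards their plain ends; the bands' front edges lie at y -30 mm. Saddles, 12 mm thick, at y -10 and +72 mm, lower than the tube axis. Beyond y -25 mm (towards the caps) the tubes overhang freely.
- stand: Fixed grey stand with a level dark steel sleeve, 160 mm long, 48 mm outside; bore 34 mm, open at both ends, no stop, its axis along y, 110 mm above the bench. Mouth at y -80 mm; a tube goes in towards +y. Origin on the bench under the sleeve's middle; base 130 x 150 mm. The closed lever presses a shoe into the bore's top. Before locking, a tube at its mark stays put, lying on the bore's bottom.
- clamp_mouth (a point): Centre of the sleeve's mouth, on the bore axis, in the plane of the rim; axes as the stand's (y points into the bore). The mouth is flared: 46 mm wide at the rim narrowing to 34 mm within 10 mm; the rim's outside diameter is 60 mm.
- lever_pivot (a point): Hinge axis of the clamp lever, above the sleeve, 110 mm behind the mouth (stand y +30 mm), 146 mm above the bench. The axis runs along the stand's x.
- clamp_lever (a joint): Angle of the clamp lever in rad: 0 = upright (open), 1.5 = fully down, lying along the sleeve with its knob pointing away from the mouth (stand +y). It starts open, between 0 and 0.25, stays where it is left, and takes about 2 to 5 N at the knob to swing, a little more at the very end as the shoe meets the tube.
- lever_knob (a point): Centre of the yellow ball knob, 22 mm in diameter, at the end of the lever, 76 mm from the pivot. The black lever arm is 14 mm wide (stand x) and 10 mm thick.
- tape_roll: Yellow roll of tape lying flat, 100 mm in diameter, 25 mm high. Bystander. Origin at the centre of its underside.
- glue_bottle: White bottle with an orange cap, 54 mm in diameter, 150 mm high. Bystander. Origin at the centre of its underside.
- parts_box: Blue lidded parts box with grey lid, 118 x 168 mm, 72 mm high. Bystander. Origin at the centre of its underside.
There are look-alikes about, which are no part of the job. Leave any turquoise or yellow look-alike of the red_tube alone.

How it is judged:
By the outcome, as a careful person would: the job done as asked, in the order asked, and still so for the second after the job is handed in, with the robot touching nothing.
It also fails if it takes over 58 s, if anything falls off the work surface, if the arm or the gripper's body presses on something with over 40 N, if the wrist force passes 120 N, or if a joint passes its speed limit or range.

## Robot

A 6-joint arm with a two-finger parallel gripper is mounted at the origin on the work surface. World frame = base frame: x ahead of the robot, y to its left, z up, the work surface at z = 0. Lengths are in m, angles in rad, forces in N, time in s.
With the tool pointing down it reaches from about 0.25 to 0.725 m from the base axis. Payload 4 kg.
Tool frame: the origin (TCP) lies between the finger pads; the fingertips stand 25 mm ahead of it and the grasp point (between the pads) lies 6 mm ahead of it; z points along the fingers, x is the direction in which the jaws open and shut, and the axes are right-handed (so a half turn about z gives the same grasp; the last joint's range is limited). The gripper opens to 85 mm and grips with 20 to 120 N. Pads are 22 mm wide; open, the fingers measure 114 mm over their backs; the gripper's body (76 mm by 85 mm) begins 54 mm behind the grasp point. The pads swing forward as they close: fully open they stand 13 mm farther back than shut.
Start: joints at [1.128, 0.241, 0.005, 1.335, 0, 1.571], TCP at [0.214, 0.452, 0.256] pointing down, gripper open.
Joint ranges: [-2.72, 2.72], [-1.05, 1.87], [-1.09, 1.28], [-1.99, 2.15], [-1.42, 1.44], [-3.14, 3.14]. Speed limits (rad/s): [2.79, 2.79, 3.14, 3.14, 3.14, 3.14].

## Interface

Orientations are given as a unit quaternion [w, x, y, z].
In Python, from cell import env, grab_frame, finish_job gives the robot as it stands. The module is installed in compiled form; this text tells all that it offers.
- The arm moves only by the shell command python3 -m creep 'ROWS' [FORCE]. ROWS is JSON, a list that holds one entry, the list of rows, each a list of 5 numbers: the closure, from -1 (fully open) to 1 (shut), then the shift along the world's x, y, z in mm, then the turn about the world's z in degrees. In form: [[[grip, x, y, z, yaw], ...]]. A call has 1 to 5 rows; each row shifts and turns the commanded pose from where the row before left it; what a row does not reach is not made up. A row lasts 1/8 s, in which the tool goes at most 62.5 mm and 10.7 degrees, less where a joint would pass 70% of its speed; a pose out of reach is approached as far as the arm can. A call with a gripper value outside its range is refused whole. The fingers move at their own pace and stop on an object; FORCE is the grip in N (left out, the last holds). Time passes only in rows, so rows that do not move let the fingers close. It gives the time, the measured TCP pose, the force and the opening at its end, in the units of the state.
- env.get_state(): the state, without advancing time (a new reading comes with each control period).
- grab_frame(name): name is "scene" or "side" or "wrist"; returns a dict with "color" (480x640x3 uint8, red, green, blue), "K" (3x3 intrinsics, pixels), "extrinsics" (4x4, takes a point from world to camera coordinates). Camera axes: x right, y down, z forward; pixel columns grow to the right and rows downward; lengths in m; the calibration is good to about 2 mm. A picture is of the moment at which its call begins. There is no depth.
- finish_job(): hands the job in, once; it reports no verdict.
The state is a dict: "t": time; "qpos": joint angles; "dq": joint speeds; "effort": joint torques, N m; "position": TCP position; "tcp_rot": TCP orientation; "wrist_force": force on the tool from outside, world axes, zero at the start; "ft_torque": the same for the moment, N m; "gripper_width": opening from 0.0 (shut) to 1.0 (fully open).
Only numpy, scipy, OpenCV 4.12 (cv2) and the standard library are available. Lean on these libraries where they do the work, as an engineer would, in place of code of your own. Each camera call takes 0.05 s, during which the arm holds its last target.

## Working session

There is one attempt and no reset: what is moved stays moved. The work goes in short steps, Python scripts to look and compute and a shell command to move; the robot and the scene stay as the last step left them, time stands still between calls to the robot, and variables do not carry over. Pictures are saved under pics/ and viewed, and the job is handed in when it is done.

```bash
mkdir -p pics; cat > h.py <<'E'
import numpy as np, cv2, sys
from cell import env, grab_frame
def snap(cam,name):
    f=grab_frame(cam); cv2.imwrite(f'pics/{name}.png',cv2.cvtColor(f['color'],cv2.COLOR_RGB2BGR))
    np.savez(f'pics/{name}.npz',**f); return f
def load(name): return dict(np.load(f'pics/{name}.npz'))
def ray(f,uv):
    K,E=f['K'],f['extrinsics']; R,t=E[:3,:3],E[:3,3]
    d=R.T@np.linalg.inv(K)@np.array([uv[0],uv[1],1.]); return -R.T@t,d/np.linalg.norm(d)
def onz(f,uv,z):
    o,d=ray(f,uv); return o+d*(z-o[2])/d[2]
def tri(*fu):
    A=np.zeros((3,3));b=np.zeros(3);L=[]
    for f,uv in fu:
        o,d=ray(f,uv);P=np.eye(3)-np.outer(d,d);A+=P;b+=P@o;L.append((o,P))
    x=np.linalg.solve(A,b); return x,[np.linalg.norm(P@(x-o)) for o,P in L]
def proj(f,X):
    p=f['K']@(f['extrinsics'][:3,:3]@np.array(X)+f['extrinsics'][:3,3]); return p[:2]/p[2]
E
python3 - <<'E'
from h import *
for c in ['scene','side','wrist']:
    f=snap(c,c+'0'); print(c,ray(f,(320,240)))
s=env.get_state(); print(s)
E
```

```text
scene (array([1.18120153, 0.75715521, 1.0208113 ]), array([-0.50658278, -0.51691815, -0.69005037]))
side (array([0.46503607, 1.03274271, 1.02309168]), array([ 0.03115779, -0.74157867, -0.67014198]))
wrist (array([0.14587845, 0.48446311, 0.37310473]), array([ 0.25154993, -0.14724828, -0.95657753]))
{'t': 0.15, 'qpos': array([ 1.12800615e+00,  2.41216631e-01,  4.03217374e-03,  1.33517992e+00,
       -1.22496324e-05,  1.57080578e+00]), 'dq': array([ 0.00071982, -0.00214585,  0.0026851 ,  0.00037406,  0.00065919,
        0.00120004]), 'effort': array([ 9.02256270e-04, -3.72635043e+01,  2.52638841e+01,  1.23229998e-02,
        1.19061019e-04,  1.63186115e-06]), 'position': array([0.21404892, 0.45138767, 0.25562848]), 'tcp_rot': array([ 4.24298642e-04,  8.45124215e-01,  5.34569404e-01, -6.59321007e-04]), 'wrist_force': array([ 0.72916582, -0.26046232, -0.20777792]), 'ft_torque': array([ 0.03306992,  0.04133089, -0.00362643]), 'gripper_width': 0.9983905818793365}
```

View pics/scene0.png

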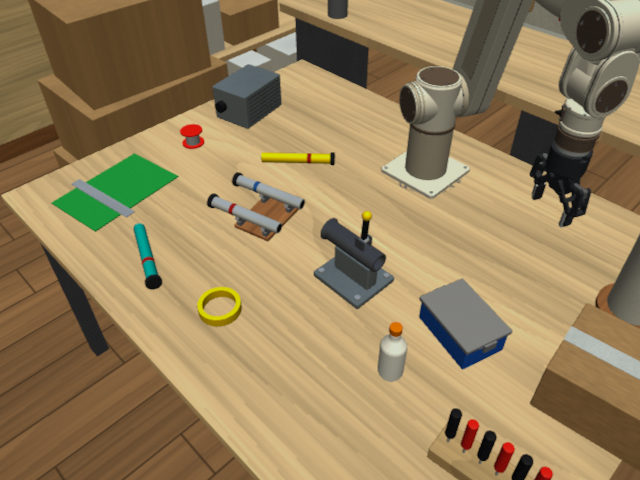

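View pics/side0.png

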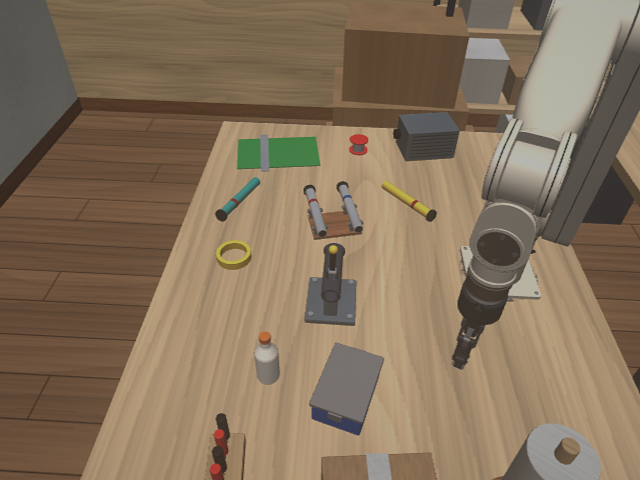

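View pics/wrist0.png

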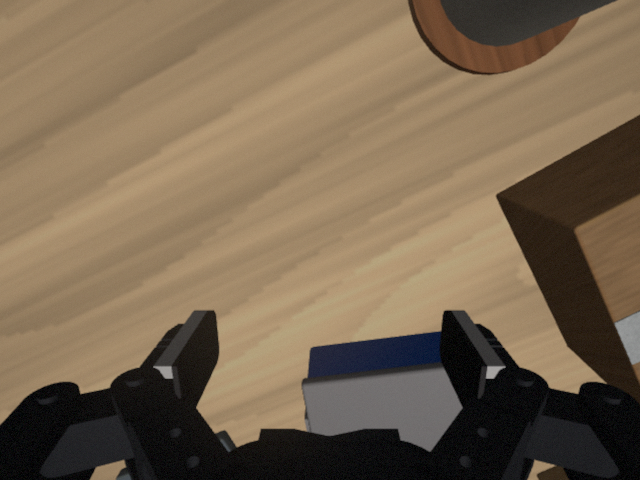

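The scene view shows these tube candidates:
- Tube in the rack at scene (240,212), which looks red-banded.
- Tube in the rack at (268,190), which looks blue-banded.
- Turquoise look-alike at (147,255).
- Yellow look-alike at (300,158).

I choose the one at (240,212) and check it in a close crop. The stand is at (353,260), with the lever knob at (367,216).

```bash
python3 - <<'E'
from h import *
for n,(x0,y0,w,h) in {'scene0':(195,160,200,150),'side0':(260,170,160,160)}.items():
    im=cv2.imread(f'pics/{n}.png')[y0:y0+h,x0:x0+w]
    k=4 if n=='scene0' else 3.75
    cv2.imwrite(f'pics/{n}_c.png',cv2.resize(im,(int(w*k),int(h*k)),interpolation=cv2.INTER_CUBIC))
for n in ['scene0','side0']:
    im=cv2.imread(f'pics/{n}.png');hsv=cv2.cvtColor(im,cv2.COLOR_BGR2HSV)
    for c,lo,hi in [('red',(172,120,60),(180,255,255)),('red',(0,150,60),(6,255,255)),('blue',(105,120,40),(125,255,255)),('yel',(22,180,80),(32,255,255))]:
        m=cv2.inRange(hsv,lo,hi);nn,l,st,ce=cv2.connectedComponentsWithStats(m)
        print(n,c,[(np.round(ce[i],1).tolist(),int(st[i,4])) for i in range(1,nn) if st[i,4]>6])
E
```

```text
scene0 red []
scene0 red [([190.7, 130.2], 217), ([193.4, 143.7], 104), ([308.5, 158.0], 18), ([231.1, 208.0], 31), ([147.3, 259.1], 29), ([469.6, 433.8], 310), ([503.9, 456.8], 346), ([544.3, 473.7], 167)]
scene0 blue [([255.4, 185.4], 25), ([455.3, 341.4], 1137)]
scene0 yel [([284.4, 157.2], 426), ([320.5, 158.0], 178), ([366.4, 215.5], 73), ([219.0, 306.0], 907)]
side0 red []
side0 red [([358.5, 139.2], 145), ([357.8, 150.7], 64), ([234.4, 200.4], 12), ([312.0, 200.0], 12), ([413.8, 202.6], 16), ([219.4, 437.9], 143), ([215.5, 471.4], 149)]
side0 blue []
side0 yel []
```

View pics/scene0_c.png

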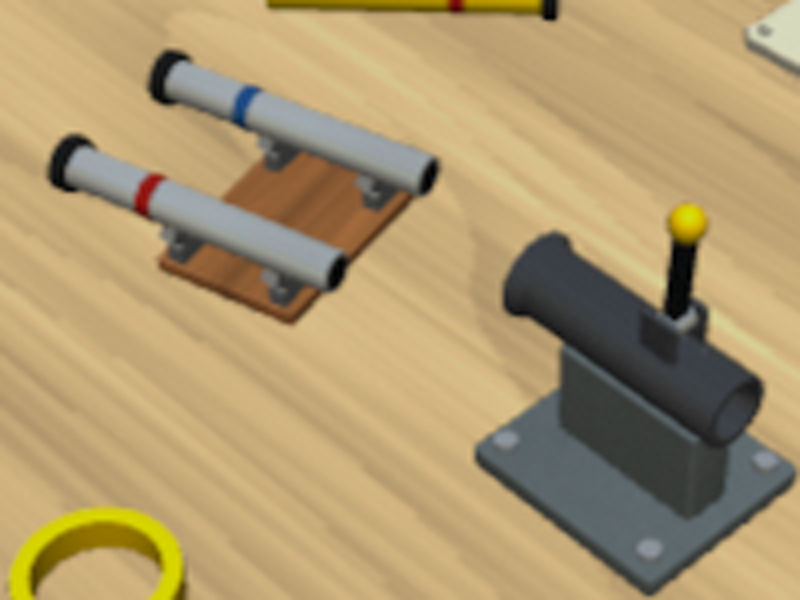

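View pics/side0_c.png

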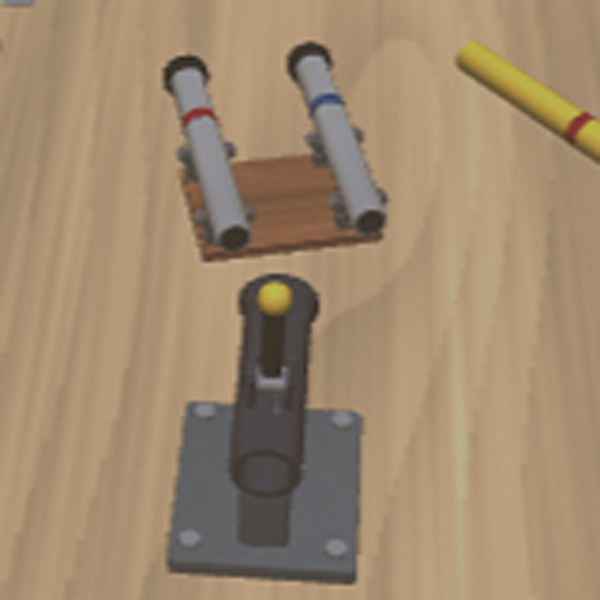

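The crop confirms the choice: the red band is on the near rack tube at scene (231,208), its plain end is at about (279,227), and the other rack tube carries the blue band. The sleeve's flared mouth faces the rack. Next is a coarse triangulation.

```bash
python3 - <<'E'
from h import *
a,b=load('scene0'),load('side0')
S=lambda x,y:(x/4+195-.375,y/4+160-.375)
D=lambda x,y:(x/3.75+260-.37,y/3.75+170-.37)
for n,p,q in [('red band',S(151,195),D(200,116)),('redcapface',S(64,164),D(186,73)),('redtip',S(335,271),D(233,238)),('bluetip',S(428,176),D(369,219)),
 ('exit',S(738,408),D(267,474)),('knob',S(688,223),D(275,297)),
 ('bolt nearR',S(765,461),D(190,538)),('boltfarleft',S(507,440),D(204,410)),('b',S(650,549),D(190,538)),('b2',S(765,461),D(336,548)),('rimtop',S(556,236),D(279,275))]:
    x,e=tri((a,p),(b,q)); print(n,x.round(4),np.round(e,4))
E
```

```text
red band [ 0.5432 -0.2263  0.048 ] [0.0025 0.0025]
redcapface [ 0.5598 -0.3013  0.0387] [0.0008 0.0008]
redtip [ 0.5069 -0.0824  0.0441] [0.0008 0.0008]
bluetip [ 0.4006 -0.1085  0.0463] [0.0005 0.0005]
exit [0.47   0.2199 0.1101] [0.0014 0.0014]
knob [0.4705 0.1751 0.222 ] [0.0003 0.0003]
bolt nearR [0.5124 0.2788 0.1295] [0.0119 0.0119]
boltfarleft [0.5191 0.0853 0.0226] [0.0001 0.0001]
b [0.521  0.2041 0.0211] [0.0001 0.0001]
b2 [0.4214 0.2061 0.0209] [0.0001 0.0001]
rimtop [0.4691 0.0762 0.1504] [0.0003 0.0003]
```

```bash
python3 -m creep '[[[-1,10,-20,50,0],[-1,20,-45,20,-4],[-1,22,-48,0,-4],[-1,22,-48,0,-4],[-1,22,-48,0,-4]]]'
python3 -m creep '[[[-1,22,-48,0,-4],[-1,22,-48,0,-4],[-1,22,-48,0,-4],[-1,22,-48,0,-4],[-1,22,-48,0,-4]]]'
python3 -m creep '[[[-1,22,-48,0,-4],[-1,22,-48,0,-4],[-1,22,-48,0,-4],[-1,22,-48,0,-4],[-1,22,-32,-30,-3]]]'
python3 -m creep '[[[-1,10,-15,-50,0],[-1,0,0,-40,0],[-1,0,0,0,0]]]'
python3 - <<'E'
from h import *
f=snap('wrist','w1'); s=env.get_state(); print(s['t'],s['position'],s['tcp_rot'],s['qpos'])
for n,X in [('band',(.5432,-.2263,.048)),('tip',(.5069,-.0824,.045))]: print(n,proj(f,X))
E
```

```text
t: 0.78
position: [0.3105, 0.2412, 0.3262]
tcp_rot: [0.0, 0.912, 0.411, 0.0]
wrist_force: [0.8, 0.2, -0.9]
gripper_width: 0.999
t: 1.4
position: [0.4206, 0.0011, 0.3262]
tcp_rot: [-0.0, 0.969, 0.246, 0.0]
wrist_force: [1.3, 0.9, 0.1]
gripper_width: 0.998
t: 2.02
position: [0.5318, -0.2241, 0.2978]
tcp_rot: [0.001, 0.997, 0.082, 0.002]
wrist_force: [-0.0, -0.9, -0.2]
gripper_width: 0.999
t: 2.4
position: [0.5375, -0.2353, 0.2019]
tcp_rot: [-0.002, 0.996, 0.084, -0.004]
wrist_force: [-0.6, -0.1, -0.1]
gripper_width: 1.002
2.45 [ 0.53920368 -0.23583616  0.20504895] [-0.00100004  0.9964756   0.08385721 -0.00182799] [-4.12317069e-01  4.44076245e-01  1.62143781e-01  1.29303114e+00
  1.80003826e-05  9.90567254e-01]
band [340.25586042 222.23576707]
tip [323.73595606  -8.29441485]
```

View pics/w1.png

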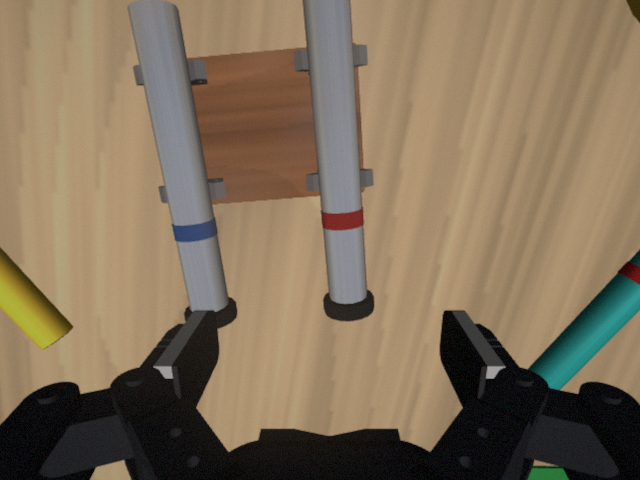

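The wrist view shows the red band at (342,220), the tube's bare part at about (347,265), the cap at (349,303), and the blue tube to the left. I'll fit the tube's edges.

```bash
cat > fit.py <<'E'
from h import *
f=load('w1');im=cv2.cvtColor(f['color'],cv2.COLOR_RGB2HSV)
red=cv2.inRange(im,(0,130,40),(8,255,255))|cv2.inRange(im,(172,130,40),(180,255,255))
n,l,st,ce=cv2.connectedComponentsWithStats(red)
i=[i for i in range(1,n) if st[i,4]>200 and 300<ce[i][0]<400][0]; print('band',ce[i],st[i])
E_=[]
g=(im[...,1]<70)&(im[...,2]>70)
P=[]
for r in list(range(80,160,4))+list(range(196,206,2))+list(range(236,280,3)):
    cs=np.where(g[r,300:390])[0]+300
    # largest run
    runs=np.split(cs,np.where(np.diff(cs)>1)[0]+1);rn=max(runs,key=len)
    L=onz(f,(rn[0]-.5,r),.045);R=onz(f,(rn[-1]+.5,r),.045);P.append((r,rn[0],rn[-1],L,R))
P2=[p for p in P if 30<p[2]-p[1]<60]
M=np.array([(p[3]+p[4])/2 for p in P2]);W=[np.linalg.norm(p[3]-p[4]) for p in P2]
print(len(P2),'widths',np.round(W,4)[::5])
c=np.polyfit(M[:,1],M[:,0],1);print('dx/dy',c,'yaw deg',np.degrees(np.arctan(-c[0])),'res',np.std(np.polyval(c,M[:,1])-M[:,0]))
x,y,w,h=st[i,:4]
mid=np.where(l==i); col=int(ce[i][0]); rows=mid[0][mid[1]==col]
for nm,r in (('front',rows.min()-.5),('back',rows.max()+.5)): print(nm,onz(f,(col,r),.060))
print('tri band',tri((f,ce[i]),(load('scene0'),(231.1,208)),(load('side0'),(312.,200.))))
E
python3 fit.py
```

```text
band [342.3496063  220.20472441] [322 209  41  21 635]
40 widths [0.03   0.0297 0.0295 0.0292 0.0304 0.0299 0.0303 0.0299]
dx/dy [-0.2556525   0.48698307] yaw deg 14.340649116273358 res 0.0001419624722168562
front [ 0.54254422 -0.2170425   0.06      ]
back [ 0.54459283 -0.22836578  0.06      ]
tri band (array([ 0.54581017, -0.22502515,  0.05116924]), [np.float64(0.0019718139133780023), np.float64(0.002347042951928898), np.float64(0.002351815266282398)])
```

```bash
python3 -m creep '[[[-1,7,-11,-30,4.7],[-1,6,-10,-40,0],[-1,0,0,-40,0],[-1,0,0,-30,0],[-1,0,0,-15,0]]]' 70
python3 -m creep '[[[-1,0,0,0,0],[-1,0,0,0,0]]]'
python3 - <<'E'
from h import *
f=snap('wrist','w2');s=env.get_state(); print(s['t'],s['position'],s['tcp_rot'],np.degrees(2*np.arctan2(s['tcp_rot'][2],s['tcp_rot'][1])))
E
```

```text
t: 3.08
position: [0.5542, -0.2573, 0.0522]
tcp_rot: [0.0, 0.992, 0.125, 0.001]
wrist_force: [0.1, -0.5, -0.0]
gripper_width: 1.003
t: 3.32
position: [0.5548, -0.2578, 0.0535]
tcp_rot: [0.001, 0.992, 0.125, 0.002]
wrist_force: [-0.2, -0.1, 0.4]
gripper_width: 1.001
3.375 [ 0.5547217  -0.25781625  0.05350322] [0.00103526 0.99218032 0.12479776 0.0016294 ] 14.338180053989527
```

View pics/w2.png

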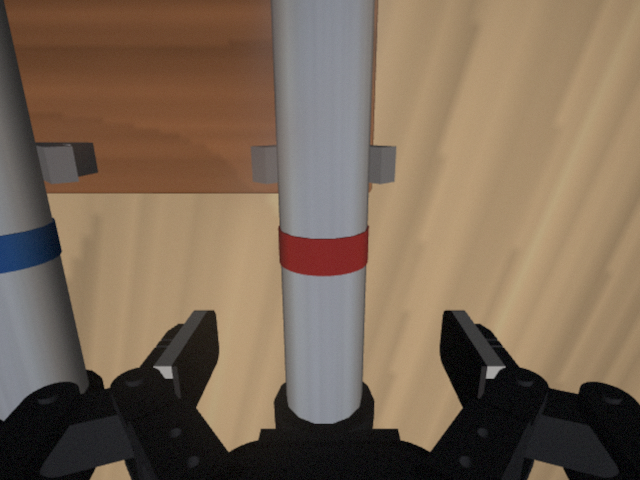

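Tube is centred between the open jaws (tube at column 325, jaw middle at 330), with the band at row 250. I'll nudge 2 mm and close.

```bash
python3 -m creep '[[[-1,-2,0,-3,0],[0.2,0,0,0,0],[1,0,0,0,0],[1,0,0,0,0],[1,0,0,0,0]]]' 70
python3 -m creep '[[[1,0,0,0,0],[1,0,0,0,0],[1,0,0,0,0],[1,0,0,0,0]]]'
```

```text
t: 4.0
position: [0.5518, -0.2572, 0.0485]
tcp_rot: [0.0, 0.992, 0.125, 0.001]
wrist_force: [1.2, 0.6, -0.5]
gripper_width: 0.332
t: 4.5
position: [0.5517, -0.2572, 0.0485]
tcp_rot: [0.0, 0.992, 0.125, 0.001]
wrist_force: [3.3, 0.4, 1.5]
gripper_width: 0.331
```

```bash
python3 -m creep '[[[1,0,0,10,0],[1,0,0,20,0],[1,0,0,30,0],[1,0,0,20,0],[1,0,0,0,0]]]'
python3 -m creep '[[[1,-10,5,0,-2],[1,-20,10,0,-4],[1,-20,10,0,-4],[1,-20,10,0,-3],[1,-10,5,0,-1.3]]]'
python3 -m creep '[[[1,0,0,0,0],[1,0,0,0,0]]]'
python3 - <<'E'
from h import *
for c in ['scene','side','wrist']: snap(c,c+'3')
s=env.get_state(); print(s['t'],s['position'],s['tcp_rot'],s['wrist_force'],s['ft_torque'])
im=cv2.imread('pics/scene3.png')[160:310,195:395];cv2.imwrite('pics/scene3_c.png',cv2.resize(im,None,fx=4,fy=4,interpolation=cv2.INTER_CUBIC))
im=cv2.imread('pics/side3.png')[170:330,260:420];cv2.imwrite('pics/side3_c.png',cv2.resize(im,None,fx=3.75,fy=3.75,interpolation=cv2.INTER_CUBIC))
E
```

```text
t: 5.12
position: [0.5517, -0.2578, 0.1302]
tcp_rot: [0.001, 0.992, 0.125, 0.001]
wrist_force: [0.3, -0.1, -2.4]
gripper_width: 0.33
t: 5.75
position: [0.4684, -0.216, 0.1269]
tcp_rot: [-0.001, 1.0, -0.0, -0.002]
wrist_force: [0.3, -0.9, -1.5]
gripper_width: 0.325
t: 6.0
position: [0.4718, -0.2175, 0.1283]
tcp_rot: [0.0, 1.0, 0.0, 0.0]
wrist_force: [-0.3, 0.4, -1.0]
gripper_width: 0.33
6.15 [ 0.47186803 -0.21755227  0.12825896] [1.25841627e-04 9.99999928e-01 2.74631373e-04 2.28126280e-04] [ 0.13764071  0.6583331  -1.71354708] [-0.09195451 -0.00567836 -0.03002386]
```

View pics/scene3_c.png

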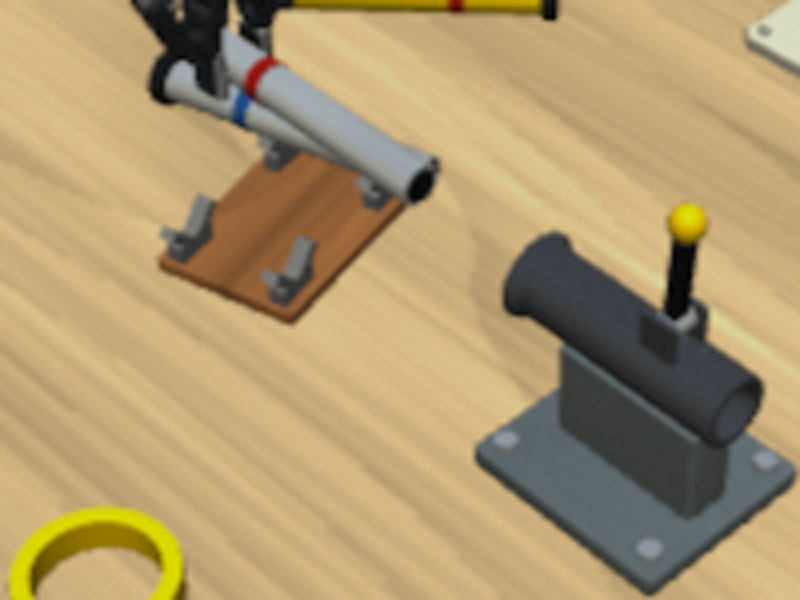

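View pics/side3_c.png

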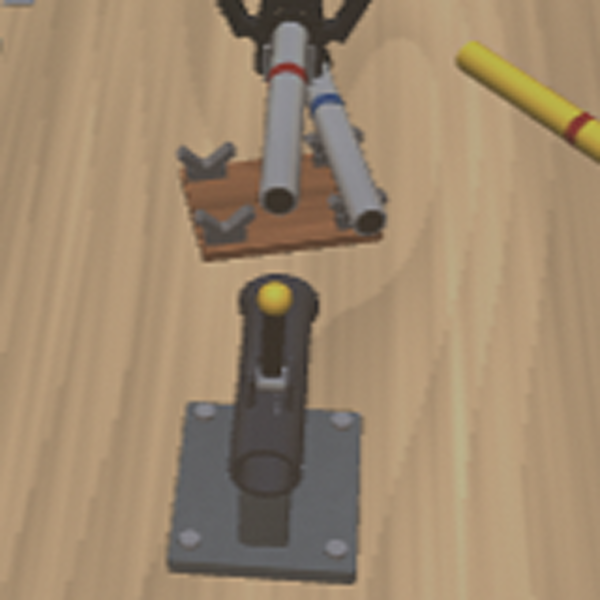

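View pics/wrist3.png

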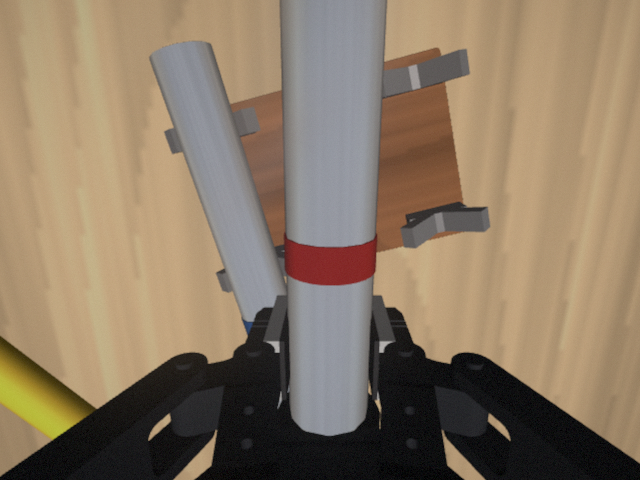

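```bash
python3 - <<'E'
from h import *
a,b,w=load('scene3'),load('side3'),load('wrist3')
S=lambda x,y:(x/4+195-.375,y/4+160-.375)
D=lambda x,y:(x/3.75+260-.37,y/3.75+170-.37)
print('tip',tri((a,S(421,181)),(b,D(279,199))))
print('tip0',tri((load('scene0'),S(335,271)),(load('side0'),D(233,238))))
# band in wrist: edges
im=cv2.cvtColor(w['color'],cv2.COLOR_RGB2HSV)
red=cv2.inRange(im,(0,130,40),(8,255,255))
rows=np.where(red[:,330])[0];rows=rows[(rows>200)&(rows<320)];print(rows.min(),rows.max())
for z in (.137,.140,.143): print(z,onz(w,(330,rows.min()-.5),z),onz(w,(330,rows.max()+.5),z))
g=(im[...,1]<70)&(im[...,2]>60)
for r in (10,60,100,150,200,225,285):
    cs=np.where(g[r,270:400])[0]+270; runs=np.split(cs,np.where(np.diff(cs)>1)[0]+1);rn=max(runs,key=len)
    L=onz(w,(rn[0]-.5,r),.125);R=onz(w,(rn[-1]+.5,r),.125);print(r,rn[0],rn[-1],(L+R)/2,np.linalg.norm(L-R))
E
```

```text
tip (array([ 0.47176493, -0.035612  ,  0.1258189 ]), [np.float64(0.0009538755574948408), np.float64(0.00095387555749475)])
tip0 (array([ 0.50686695, -0.08240951,  0.04412409]), [np.float64(0.0008054064310684474), np.float64(0.0008054064310685589)])
248 284
0.137 [ 0.47246406 -0.17681413  0.137     ] [ 0.47249804 -0.18883801  0.137     ]
0.14 [ 0.47245659 -0.17583305  0.14      ] [ 0.47248963 -0.18752557  0.14      ]
0.143 [ 0.47244912 -0.17485198  0.143     ] [ 0.47248122 -0.18621312  0.143     ]
10 280 386 [ 0.47313064 -0.11116081  0.125     ] 0.029795791610055068
60 281 383 [ 0.47290783 -0.12386078  0.125     ] 0.02969926619212686
100 282 381 [ 0.47280689 -0.13468815  0.125     ] 0.029676275106229534
150 283 379 [ 0.47271057 -0.14914522  0.125     ] 0.029876559779504323
200 285 376 [ 0.47260676 -0.1647408   0.125     ] 0.029452349944465214
225 286 375 [ 0.47263335 -0.17300823  0.125     ] 0.02939070233869551
285 270 372 [ 0.46944126 -0.19428158  0.125     ] 0.03534148096107398
```

```bash
python3 - <<'E'
from h import *
b=load('side0');g=cv2.cvtColor(b['color'],cv2.COLOR_RGB2GRAY).astype(float)
for r in range(244,300,3):
    row=g[r]; d=np.gradient(cv2.GaussianBlur(row[None],(3,1),0)[0])
    L=315+np.argmin(d[315:332]);R=332+np.argmax(d[332:350])
    def sub(i,s):
        a=s*d[i-1:i+2]; return i+0.5*(a[0]-a[2])/(a[0]-2*a[1]+a[2]+1e-9)
    l,rr=sub(L,-1),sub(R,1)
    X=[onz(b,(u,r),.110) for u in (l,rr)];m=(X[0]+X[1])/2
    print(r,round(l,1),round(rr,1),m.round(4),round(np.linalg.norm(X[0]-X[1]),4))
E
```

```text
244 327.4 339.8 [0.4702 0.0357 0.11  ] 0.0334
247 323.6 343.4 [0.4699 0.0476 0.11  ] 0.0528
250 323.0 344.8 [0.4686 0.0592 0.11  ] 0.0576
253 323.3 344.6 [0.4681 0.0707 0.11  ] 0.056
256 324.2 342.7 [0.4689 0.0821 0.11  ] 0.0485
259 324.0 342.4 [0.4692 0.0934 0.11  ] 0.0478
262 323.5 342.2 [0.4697 0.1046 0.11  ] 0.0481
265 323.2 342.2 [0.4698 0.1156 0.11  ] 0.0488
268 323.0 341.9 [0.47   0.1264 0.11  ] 0.0481
271 323.0 341.8 [0.4698 0.1371 0.11  ] 0.0478
274 322.6 341.8 [0.4699 0.1477 0.11  ] 0.0485
277 322.0 341.5 [0.4705 0.1582 0.11  ] 0.0489
280 316.2 341.3 [0.4776 0.169  0.11  ] 0.0623
283 321.3 340.9 [0.4714 0.1788 0.11  ] 0.0486
286 320.9 340.9 [0.4714 0.1889 0.11  ] 0.0492
289 320.9 340.8 [0.4711 0.1988 0.11  ] 0.0487
292 320.5 340.7 [0.4714 0.2087 0.11  ] 0.0491
295 320.3 340.1 [0.4719 0.2185 0.11  ] 0.0479
298 321.6 339.7 [0.4705 0.228  0.11  ] 0.0434
```

```bash
python3 -m creep '[[[1,-2,15,-4,-0.4],[1,-2,20,-4,-0.4],[1,-2,20,-4,0],[1,-2,15,-3,0],[1,0,10,0,0]]]'
python3 -m creep '[[[1,0,0,0,0],[1,0,0,0,0]]]'
python3 - <<'E'
from h import *
for c in ['scene','side','wrist']: snap(c,c+'4')
s=env.get_state(); print(s['t'],s['position'],s['tcp_rot'],s['wrist_force'])
im=cv2.imread('pics/scene4.png')[170:270,260:400];cv2.imwrite('pics/scene4_c.png',cv2.resize(im,None,fx=5,fy=5,interpolation=cv2.INTER_CUBIC))
im=cv2.imread('pics/side4.png')[190:310,280:380];cv2.imwrite('pics/side4_c.png',cv2.resize(im,None,fx=5,fy=5,interpolation=cv2.INTER_CUBIC))
w=load('wrist4')
im=cv2.cvtColor(w['color'],cv2.COLOR_RGB2HSV)
g=(im[...,1]<70)&(im[...,2]>60)
for r in (10,60,100,150,200,225):
    cs=np.where(g[r,270:400])[0]+270; runs=np.split(cs,np.where(np.diff(cs)>1)[0]+1);rn=max(runs,key=len)
    L=onz(w,(rn[0]-.5,r),.110);R=onz(w,(rn[-1]+.5,r),.110);print(r,(L+R)/2,np.linalg.norm(L-R))
E
```

```text
t: 6.78
position: [0.4628, -0.1359, 0.113]
tcp_rot: [-0.0, 1.0, -0.006, -0.0]
wrist_force: [-0.4, 1.2, -2.1]
gripper_width: 0.33
t: 7.02
position: [0.4637, -0.1376, 0.1136]
tcp_rot: [0.0, 1.0, -0.007, 0.0]
wrist_force: [-0.2, 0.3, -1.9]
gripper_width: 0.334
7.175 [ 0.46340104 -0.13774293  0.11340967] [ 1.27790568e-04  9.99974566e-01 -7.12901658e-03  1.67670077e-04] [-0.24279676  0.4255201  -1.49107613]
10 [ 0.46624885 -0.03130229  0.11      ] 0.029844100408858126
60 [ 0.46583752 -0.04401809  0.11      ] 0.029747557021133547
100 [ 0.465576   -0.05486036  0.11      ] 0.029724643764919293
150 [ 0.46526532 -0.06933802  0.11      ] 0.029925408574960562
200 [ 0.46509054 -0.08495801  0.11      ] 0.029821233377473316
225 [ 0.46467081 -0.09323452  0.11      ] 0.02976620040336277
```

View pics/scene4_c.png

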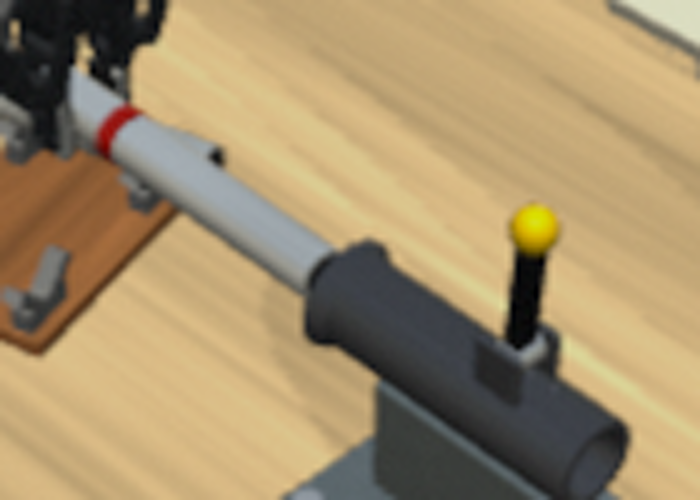

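View pics/side4_c.png

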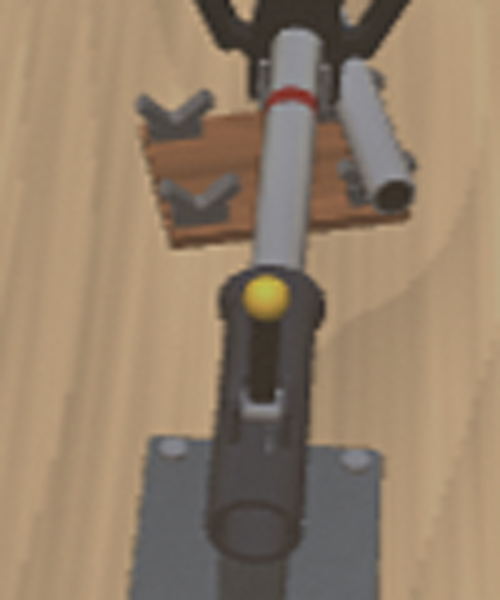

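```bash
python3 - <<'E'
from h import *
b=load('side4');g=cv2.cvtColor(b['color'],cv2.COLOR_RGB2GRAY).astype(float)
for r in range(216,242,3):
    row=g[r]; print(r,row[326:348].astype(int))
    d=np.gradient(cv2.GaussianBlur(row[None],(3,1),0)[0])
im=b['color']
for r in (222,228,234,238): print(r,[tuple(map(int,im[r,c])) for c in range(328,346)])
E
```

```text
216 [106 107 105 105 104 103  97 120 142 147 146 145 144 143 145 136 107  97
 100 100 101 100]
219 [101 102 102 101 103 102 108 130 144 147 146 145 144 144 144 131 100  95
 100  99  99  98]
222 [ 95  93  93  92  91  84 113 138 147 145 145 144 142 141 141 125  94  88
  96  96  96 100]
225 [ 97  93  98 101 101  92 116 141 145 145 145 143 141 141 137 119  94  92
  97  97  96  95]
228 [ 70  82  98 104 102 102 123 140 145 144 143 141 139 139 132 108  97 100
 100 100 101 102]
231 [100 106 105 105  94 111 133 140 142 143 142 140 138 138 126 101 102 110
 107 107 106 105]
234 [102 105 106 105  98 115 136 140 142 142 140 138 137 137 121  89  74  73
  72  73  73  73]
237 [ 75  75  76  75  86 116 138 140 141 142 140 138 135 132 113 121 148 153
 151 152 152 150]
240 [161 162 160 160 135 126 137 141 141 141 140 137 135 126 102 136 154 149
 148 150 151 149]
222 [(119, 86, 64), (118, 85, 63), (117, 84, 62), (107, 77, 57), (122, 111, 103), (140, 138, 135), (147, 146, 148), (145, 145, 149), (145, 144, 150), (144, 143, 149), (142, 141, 146), (142, 141, 142), (144, 141, 137), (129, 124, 119), (103, 91, 
[... 242 characters left out ...]
8, 137), (136, 131, 126), (112, 107, 103), (118, 91, 75), (129, 91, 66), (129, 91, 67), (129, 92, 68)]
234 [(136, 97, 70), (137, 96, 69), (125, 90, 65), (125, 112, 104), (137, 135, 135), (140, 140, 143), (142, 141, 145), (142, 141, 147), (140, 140, 144), (138, 138, 142), (138, 137, 137), (141, 136, 131), (125, 120, 115), (98, 86, 78), (93, 69, 52), (93, 67, 49), (91, 66, 49), (93, 67, 49)]
238 [(143, 120, 95), (148, 126, 98), (135, 119, 101), (129, 123, 118), (138, 138, 140), (140, 140, 143), (140, 140, 144), (143, 141, 147), (140, 139, 144), (137, 137, 139), (138, 134, 133), (135, 129, 124), (114, 108, 104), (131, 115, 96), (166, 141, 111), (171, 145, 115), (170, 144, 114), (171, 145, 115)]
```

```bash
python3 - <<'E'
from h import *
b=load('side4')
for uv in ((336.65,222),(336.2,228),(335.8,234),(335.7,238)): print(onz(b,uv,.11))
E
```

```text
[ 0.46484183 -0.05655896  0.11      ]
[ 0.465299  -0.0305616  0.11     ]
[ 0.46560708 -0.00526635  0.11      ]
[0.46535556 0.01119408 0.11      ]
```

```bash
python3 -m creep '[[[1,2,0,0,0],[1,0,8,0,0],[1,0,8,0,0],[1,0,8,0,0],[1,0,8,0,0]]]'
python3 -m creep '[[[1,0,8,0,0],[1,0,8,0,0],[1,0,8,0,0],[1,0,0,0,0],[1,0,0,0,0]]]'
```

```text
t: 7.8
position: [0.4652, -0.1044, 0.1133]
tcp_rot: [-0.0, 1.0, -0.007, -0.0]
wrist_force: [0.2, 1.0, -1.8]
gripper_width: 0.332
t: 8.43
position: [0.4653, -0.0813, 0.1133]
tcp_rot: [0.0, 1.0, -0.007, 0.0]
wrist_force: [0.5, -0.5, -2.0]
gripper_width: 0.335
```

Forces are flat with the tip about 35 mm inside the sleeve. I'll go on and look.

```bash
python3 -m creep '[[[1,0.5,10,0,0],[1,0,10,0,0],[1,0.5,10,0,0],[1,0,10,0,0],[1,0.5,10,0,0]]]'
python3 -m creep '[[[1,0,0,0,0],[1,0,0,0,0]]]'
python3 - <<'E'
from h import *
snap('wrist','w5');s=env.get_state();print(s['t'],s['position'],s['wrist_force'],s['ft_torque'])
E
```

```text
t: 9.05
position: [0.4667, -0.0304, 0.1133]
tcp_rot: [-0.0, 1.0, -0.007, -0.0]
wrist_force: [0.2, -0.1, -2.2]
gripper_width: 0.332
t: 9.3
position: [0.4667, -0.0312, 0.1133]
tcp_rot: [0.0, 1.0, -0.007, -0.0]
wrist_force: [-0.4, 0.2, -0.9]
gripper_width: 0.332
9.35 [ 0.46675218 -0.03135518  0.11330503] [-0.16559334 -0.0615779  -1.2661776 ] [-0.11374472 -0.00549698 -0.02076811]
```

View pics/w5.png

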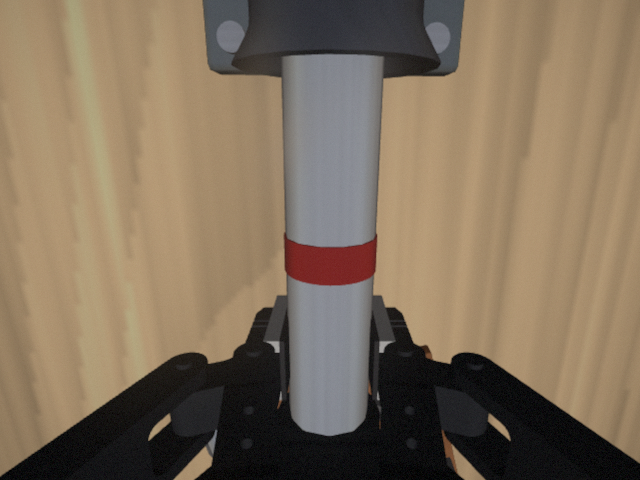

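The sleeve mouth is now in view: rim corners at (235,66) and (438,66), inner rim edge on the tube at row about 55, and the band front edge at row 246. The distance to go follows from these.

```bash
python3 - <<'E'
from h import *
w=load('w5');print('cam',ray(w,(320,240)))
g=cv2.cvtColor(w['color'],cv2.COLOR_RGB2GRAY).astype(int)
for c in (300,320,333,345,365): print(c,g[44:64,c])
for c in (240,250,260,270,276,392,400,410,420,430): print(c,g[56:84,c])
for u,v,z in ((333,54,.133),(333,54,.140),(235,66,.110),(438,66,.11),(333,54,.125)): print(u,v,z,onz(w,(u,v),z))
im=cv2.cvtColor(w['color'],cv2.COLOR_RGB2HSV)
red=cv2.inRange(im,(0,130,40),(8,255,255))
rows=np.where(red[:,330])[0];rows=rows[(rows>200)&(rows<320)];print(rows.min(),rows.max(),onz(w,(330,rows.min()-.5),.1247))
for z in (.123,.125): print(onz(w,(330,rows.min()-.5),z),onz(w,(330,rows.max()+.5),z))
E
python3 - <<'E'
import cv2;im=cv2.imread('pics/w5.png')[0:110,190:480];cv2.imwrite('pics/w5c.png',cv2.convertScaleAbs(cv2.resize(im,None,fx=2.7,fy=2.7,interpolation=cv2.INTER_CUBIC),alpha=1.8,beta=20))
E
```

```text
cam (array([0.46812209, 0.04514257, 0.23089797]), array([-0.02842745, -0.29168337, -0.95609241]))
300 [ 56  57  56  58  55  53  46  36  33  27  58 105 134 134 132 133 134 133
 135 132]
320 [ 52  55  55  55  53  44  27  29  31  40  98 132 134 134 134 134 132 136
 134 132]
333 [ 56  55  55  58  54  42  36  35  31  50 102 135 132 132 133 134 134 132
 134 133]
345 [ 54  56  57  55  58  54  41  42  36  43  98 133 134 135 132 131 133 135
 132 135]
365 [ 56  62  60  59  61  57  49  45  45  45  72 113 132 132 134 133 132 135
 134 133]
240 [ 54  55  54  44  38  49  49  46  51  47  52  50  50  52  64  60  60  56
  85 126 137 133 137 135 138 136 138 139]
250 [ 53  54  53  53  56  52  53  54  54  56  57  54  60  60  61  57  59  62
  76 114 136 136 136 137 137 136 135 138]
260 [ 54  53  54  58  57  59  58  60  61  61  58  59  60  59  59  61  61  61
  77 109 130 130 129 131 129 132 130 131]
270 [ 52  54  55  55  55  57  57  56  57  59  58  63  60  60  60  56  61  55
  58  65 105 138 139 140 138 138 140 138]
276 [ 50  55  55  53  56  53  57  55  59  57  57  59  60  57  58  57  54  55
  50  50  76 1
[... 348 characters left out ...]
 65 120 150 153 153 151 150 152 152]
420 [ 37  34  29  30  29  28  29  28  32  33  31  34  31  31  31  34  30  31
  37  65 118 149 143 145 144 146 146 148]
430 [ 52  50  40  25  29  29  29  32  28  24  32  21  27  28  40  50  51  42
  39  50 108 149 149 149 150 151 151 150]
333 54 0.133 [0.46908521 0.06046645 0.133     ]
333 54 0.14 [0.46901634 0.05937075 0.14      ]
235 66 0.11 [0.44088685 0.06125296 0.11      ]
438 66 0.11 [0.4996842  0.06054196 0.11      ]
333 54 0.125 [0.46916391 0.06171868 0.125     ]
248 284 [0.4678437  0.01041938 0.1247    ]
[0.46783924 0.00986354 0.123     ] [ 0.46770783 -0.00205332  0.123     ]
[0.46784449 0.01051747 0.125     ] [ 0.46771551 -0.0011785   0.125     ]
```

View pics/w5c.png

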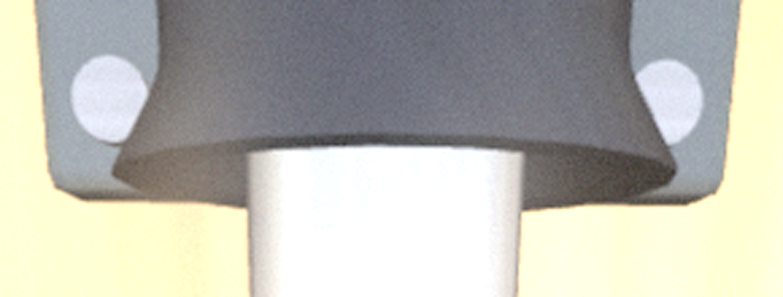

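```bash
python3 -m creep '[[[1,1,8,0,0],[1,0.5,10,0,0],[1,0,10,0,0],[1,0.5,10,0,0],[1,0,6,0,0]]]'
python3 -m creep '[[[1,0,0,0,0],[1,0,0,0,0]]]'
python3 - <<'E'
from h import *
w=snap('wrist','w6');s=env.get_state();print(s['t'],s['position'],s['wrist_force'],s['ft_torque'])
im=cv2.imread('pics/w6.png')[150:330,190:480];cv2.imwrite('pics/w6c.png',cv2.convertScaleAbs(cv2.resize(im,None,fx=2.7,fy=2.7,interpolation=cv2.INTER_CUBIC),alpha=1.6,beta=20))
for c in (310,333,355): print(c,[tuple(map(int,w['color'][r,c])) for r in range(218,252,2)])
E
```

```text
t: 9.98
position: [0.4687, 0.0136, 0.1133]
tcp_rot: [-0.0, 1.0, -0.006, 0.0]
wrist_force: [0.3, 0.2, -2.6]
gripper_width: 0.33
t: 10.22
position: [0.4687, 0.0127, 0.1133]
tcp_rot: [0.0, 1.0, -0.007, -0.0]
wrist_force: [-0.9, -1.1, -0.4]
gripper_width: 0.33
10.275 [0.46873394 0.01260412 0.11330593] [-0.1279892   0.75830576 -2.39587054] [-0.08279891  0.09403907  0.01829633]
310 [(70, 70, 77), (68, 64, 73), (66, 65, 72), (69, 68, 75), (66, 66, 71), (67, 67, 73), (66, 66, 72), (68, 68, 75), (66, 65, 71), (65, 63, 70), (66, 65, 73), (70, 68, 73), (136, 136, 144), (164, 163, 170), (117, 36, 32), (147, 43, 39), (146, 41, 40)]
333 [(65, 64, 75), (67, 66, 75), (60, 61, 68), (66, 63, 73), (64, 64, 71), (65, 65, 72), (62, 63, 69), (66, 64, 71), (68, 65, 74), (62, 60, 69), (69, 66, 74), (68, 68, 74), (105, 105, 113), (166, 169, 178), (153, 146, 153), (137, 36, 35), (147, 37, 38)]
355 [(64, 64, 72), (65, 64, 72), (63, 63, 69), (67, 67, 73), (63, 62, 69), (67, 66, 70), (69, 68, 73), (66, 66, 73), (66, 66, 72), (66, 66, 72), (66, 64, 71), (67, 66, 73), (122, 123, 128), (160, 158, 163), (130, 39, 37), (147, 43, 40), (149, 44, 42)]
```

View pics/w6c.png

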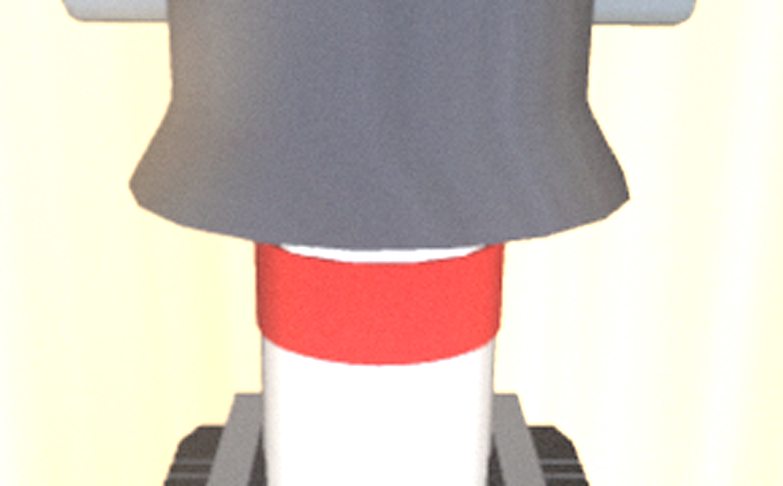

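The wrist view shows the rim's outer edge at row about 242 and the band's front edge just below at about 247. Since the rim stands higher than the tube, I correct for parallax.

```bash
python3 - <<'E'
from h import *
w=load('w6');im=w['color'].astype(int)
print('cam',ray(w,(320,240))[0])
col=333
print([ (r,tuple(im[r,col])) for r in range(240,250)])
for r in (241.3,241.8): print('rim',r,onz(w,(333,r),.140))
for z in (.123,.125): print('band',z,onz(w,(333,246.5),z))
# rim side extremes
print(onz(w,(190+130/2.7,150+185/2.7),.110),onz(w,(190+629/2.7,150+197/2.7),.110))
E
```

```text
cam [0.47009589 0.08905879 0.23088639]
[(240, (np.int64(68), np.int64(68), np.int64(74))), (241, (np.int64(69), np.int64(67), np.int64(75))), (242, (np.int64(105), np.int64(105), np.int64(113))), (243, (np.int64(155), np.int64(157), np.int64(166))), (244, (np.int64(166), np.int64(169), np.int64(178))), (245, (np.int64(164), np.int64(169), np.int64(177))), (246, (np.int64(153), np.int64(146), np.int64(153))), (247, (np.int64(127), np.int64(75), np.int64(78))), (248, (np.int64(137), np.int64(36), np.int64(35))), (249, (np.int64(150), np.int64(45), np.int64(43)))]
rim 241.3 [0.47061113 0.0609613  0.14      ]
rim 241.8 [0.47060997 0.06083103 0.14      ]
band 0.123 [0.47069315 0.05409137 0.123     ]
band 0.125 [0.47068207 0.05473959 0.125     ]
[0.44001755 0.05979338 0.11      ] [0.50015859 0.05760484 0.11      ]
```

```bash
python3 -m creep '[[[1,0,3,0,0],[1,0,3,0,0],[1,0,0,-1,0],[1,0,0,-0.5,0],[1,0,0,0,0]]]'
python3 - <<'E'
from h import *
w=snap('wrist','w7');s=env.get_state();print(s['t'],s['position'],s['wrist_force'],s['ft_torque'])
c=snap('scene','scene7');d=snap('side','side7')
cv2.imwrite('pics/w7c.png',cv2.resize(cv2.imread('pics/w7.png')[190:310,230:430],None,fx=4,fy=4,interpolation=cv2.INTER_CUBIC))
cv2.imwrite('pics/s7c.png',cv2.resize(cv2.imread('pics/scene7.png')[190:260,290:390],None,fx=8,fy=8,interpolation=cv2.INTER_CUBIC))
E
```

```text
t: 10.9
position: [0.4687, 0.0188, 0.1118]
tcp_rot: [-0.0, 1.0, -0.007, 0.0]
wrist_force: [-0.6, -0.2, -1.3]
gripper_width: 0.335
10.95 [0.46875107 0.0188004  0.1118281 ] [-0.19924889 -0.64108417 -0.71604484] [-0.04131567 -0.01409058  0.04793682]
```

View pics/w7c.png

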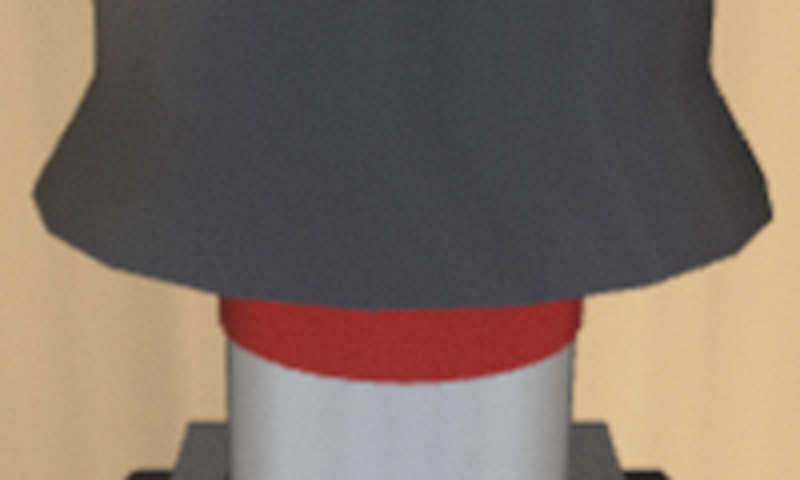

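View pics/s7c.png

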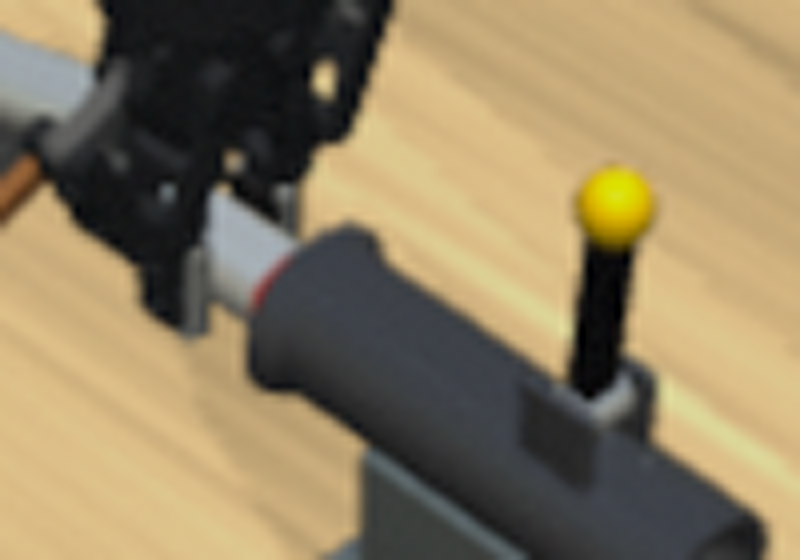

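```bash
python3 - <<'E'
from h import *
w=load('w7');im=w['color'].astype(int);col=333
a=im[255:295,col,0]-im[255:295,col,1];g=im[255:295,col,1]
print(list(zip(range(255,295),a.tolist(),g.tolist()))[8:35])
for r in (266.6,267.1): print('rim',onz(w,(col,r),.140)[1])
for r in (284.5,285.2):
  for z in (.1225,.125): print(r,z,onz(w,(col,r),z)[1]+.012)
E
```

```text
[(263, 0, 66), (264, -2, 68), (265, 0, 69), (266, 0, 68), (267, 53, 62), (268, 107, 44), (269, 109, 43), (270, 107, 46), (271, 104, 47), (272, 104, 47), (273, 106, 45), (274, 109, 42), (275, 107, 45), (276, 105, 47), (277, 105, 46), (278, 107, 44), (279, 105, 48), (280, 106, 45), (281, 105, 46), (282, 105, 48), (283, 105, 48), (284, 105, 49), (285, 64, 94), (286, 17, 150), (287, -2, 173), (288, -3, 172), (289, -2, 174)]
rim 0.06088297101124882
rim 0.06074936258829615
284.5 0.1225 0.06038182612737886
284.5 0.125 0.06147437881917153
285.2 0.1225 0.06015134157979163
285.2 0.125 0.061249282381206416
```

Level to within measurement, about 0.1 mm. I back off 0.5 mm so the whole band shows, release, and slide back with open jaws to look at the mouth from in front.

```bash
python3 -m creep '[[[1,0,-0.5,0,0],[1,0,0,0,0],[0.2,0,0,0,0],[-0.3,0,0,0,0],[-1,0,0,0,0]]]'
python3 -m creep '[[[-1,0,0,0,0],[-1,0,0,0,0],[-1,0,0,0,0]]]'
python3 -m creep '[[[-1,0,-10,0,0],[-1,0,-20,0,0],[-1,0,-20,0,0],[-1,0,-10,0,0],[-1,0,0,0,0]]]'
python3 - <<'E'
from h import *
w=snap('wrist','w8');s=env.get_state();print(s['t'],s['position'],s['wrist_force'])
cv2.imwrite('pics/w8c.png',cv2.convertScaleAbs(cv2.resize(cv2.imread('pics/w8.png')[0:150,210:460],None,fx=3.2,fy=3.2,interpolation=cv2.INTER_CUBIC),alpha=1.5,beta=15))
E
```

```text
t: 11.68
position: [0.4689, 0.0183, 0.1119]
tcp_rot: [-0.0, 1.0, -0.007, 0.0]
wrist_force: [-0.5, 0.8, -0.9]
gripper_width: 0.812
t: 12.05
position: [0.4687, 0.0183, 0.1118]
tcp_rot: [-0.0, 1.0, -0.007, 0.0]
wrist_force: [-0.4, 1.3, -0.1]
gripper_width: 1.001
t: 12.68
position: [0.4687, -0.0424, 0.1118]
tcp_rot: [-0.0, 1.0, -0.008, 0.0]
wrist_force: [0.2, -0.3, 1.0]
gripper_width: 0.996
12.725 [ 0.46869722 -0.04188453  0.11178967] [-0.06986474 -0.38008311 -0.68362142]
```

View pics/w8c.png

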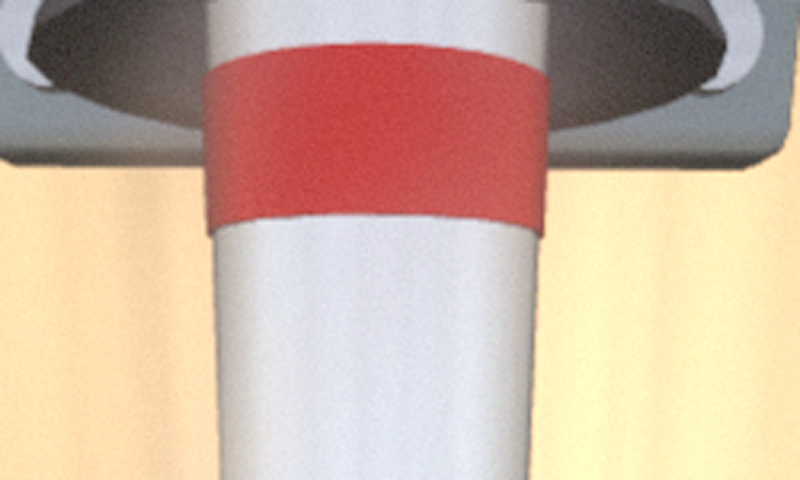

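```bash
python3 - <<'E'
from h import *
w=load('w8')
C=lambda x,y:(210+x/3.2-.35,y/3.2-.35)
for p in ((28,47),(726,47)): print('rim',onz(w,C(*p),.110))
for p in ((207,69),(547,75)): print('bandside',onz(w,C(*p),.111))
print('bandtop',onz(w,C(378,43),.123),'back',onz(w,C(378,213),.123))
E
```

```text
rim [0.43986558 0.06303645 0.11      ]
rim [0.50006163 0.0621894  0.11      ]
bandside [0.45534379 0.06090735 0.111     ]
bandside [0.48457002 0.06003854 0.111     ]
bandtop [0.47008145 0.059758   0.123     ] back [0.46990755 0.04779851 0.123     ]
```

```bash
python3 - <<'E'
from h import *
w=load('w8');g=cv2.GaussianBlur(cv2.cvtColor(w['color'],cv2.COLOR_RGB2GRAY),(3,3),0).astype(float)
s=env.get_state()
from scipy.optimize import least_squares
pts=[]
for c in list(range(226,272,4))+list(range(386,432,4)):
    d=np.gradient(g[:,c])[18:46]; i=int(np.argmax(d)); a=d[max(i-1,0):i+2]
    r=18+i+(0.5*(a[0]-a[2])/(a[0]-2*a[1]+a[2]) if len(a)==3 else 0); pts.append((c,r,d[i]))
print([(c,round(r,1),round(m,1)) for c,r,m in pts])
def atY(uv,Y):
    # plane tilted by 1.2deg about z: y = Y -0.021*(x-.470)
    o,d=ray(w,uv); n=np.array([.021,1,0]); return o+d*((n@np.array([.47,Y,0]))-n@o)/(n@d)
P=[(c,r) for c,r,m in pts if m>3]
def res(p,P): return [np.hypot(*(atY(q,p[1])[[0,2]]-[p[0],.110]))-.030 for q in P]
for _ in range(3):
    so=least_squares(res,[.47,.062],args=(P,)); rr=np.array(res(so.x,P)); P=[q for q,e in zip(P,rr) if abs(e)<max(.001,1.5*np.std(rr))]
    print(so.x,np.std(rr),len(P))
E
```

```text
[(226, np.float64(28.8), np.float64(13.0)), (230, np.float64(28.4), np.float64(16.5)), (234, np.float64(29.5), np.float64(15.5)), (238, np.float64(31.1), np.float64(16.5)), (242, np.float64(32.8), np.float64(15.5)), (246, np.float64(34.1), np.float64(15.0)), (250, np.float64(35.3), np.float64(13.5)), (254, np.float64(36.3), np.float64(12.0)), (258, np.float64(37.1), np.float64(12.5)), (262, np.float64(38.1), np.float64(11.5)), (266, np.float64(39.1), np.float64(10.5)), (270, np.float64(39.9), np.float64(10.0)), (386, np.float64(40.0), np.float64(13.0)), (390, np.float64(39.4), np.float64(12.5)), (394, np.float64(38.6), np.float64(13.5)), (398, np.float64(37.9), np.float64(16.0)), (402, np.float64(36.8), np.float64(15.5)), (406, np.float64(35.8), np.float64(16.0)), (410, np.float64(34.5), np.float64(15.0)), (414, np.float64(33.4), np.float64(16.5)), (418, np.float64(32.0), np.float64(17.5)), (422, np.float64(30.2), np.float64(17.5)), (426, np.float64(28.9), np.float64(16.5)), (430, np.float64(25.0), np.float64(23.5))]
[0.46953453 0.06062359] 0.0004027869796452799 23
[0.4696024  0.06063339] 0.0003267572636516654 23
[0.4696024  0.06063339] 0.0003267572636516654 23
```

The wrist view in front of the mouth shows the whole band, with its front edge at the rim. A circle fit of the rim puts the mouth at y 0.0606 and the band front at about 0.0600, so I leave it. Now the lever: rise clear first, then look.

```bash
python3 -m creep '[[[-1,0,0,30,0],[-1,0,0,45,0],[-1,0,0,45,0],[-1,0,0,45,0],[-1,0,20,25,0]]]' 25
python3 -m creep '[[[-1,0,20,0,0],[-1,0,0,0,0],[-1,0,0,0,0]]]'
python3 - <<'E'
from h import *
w=snap('wrist','w9');a=snap('scene','scene9');b=snap('side','side9');s=env.get_state();print(s['t'],s['position'])
def yel(f,box):
    im=cv2.cvtColor(f['color'],cv2.COLOR_RGB2HSV);m=cv2.inRange(im,(20,120,60),(35,255,255))
    n,l,st,ce=cv2.connectedComponentsWithStats(m);return [(ce[i].round(1),int(st[i,4])) for i in range(1,n) if st[i,4]>20]
print(yel(w,0));print(yel(a,0));print(yel(b,0))
print('bottle cap',tri((a,(396,327)),(b,(265,336))))
print('box lid corner',onz(a,(458,283),.072),onz(a,(421,294),.072),onz(b,(350,346),.072))
print('knob proj',proj(w,(.4705,.1751,.222)),proj(a,(.4705,.1751,.222)),proj(b,(.4705,.1751,.222)))
E
```

```text
t: 13.35
position: [0.4695, -0.0216, 0.3045]
tcp_rot: [0.0, 1.0, -0.007, 0.002]
wrist_force: [0.4, 0.9, 0.2]
gripper_width: 1.001
t: 13.72
position: [0.4685, -0.0016, 0.3014]
tcp_rot: [0.0, 1.0, -0.006, -0.0]
wrist_force: [0.6, 0.4, 0.0]
gripper_width: 1.0
13.875 [ 0.46852205 -0.00210461  0.3013598 ]
[(array([596.1, 199.4]), 4401), (array([ 99.7, 383.5]), 315)]
[(array([275.2, 156.9]), 302), (array([302.6, 157.4]), 83), (array([320.6, 158. ]), 218), (array([366.5, 215.4]), 90), (array([219. , 306.1]), 1058)]
[(array([397.6, 192.7]), 303), (array([421.3, 208.5]), 140), (array([233.3, 254.4]), 587), (array([332.9, 249.1]), 65)]
bottle cap (array([0.60656571, 0.37685456, 0.14581506]), [np.float64(0.00012201139938305645), np.float64(0.00012201139938318472)])
box lid corner [0.36551742 0.36428003 0.072     ] [0.4495272  0.32584886 0.072     ] [0.42082206 0.33705198 0.072     ]
knob proj [ 329.00017585 -130.73586841] [366.61155577 215.24261807] [332.94649898 248.93005328]
```

View pics/w9.png

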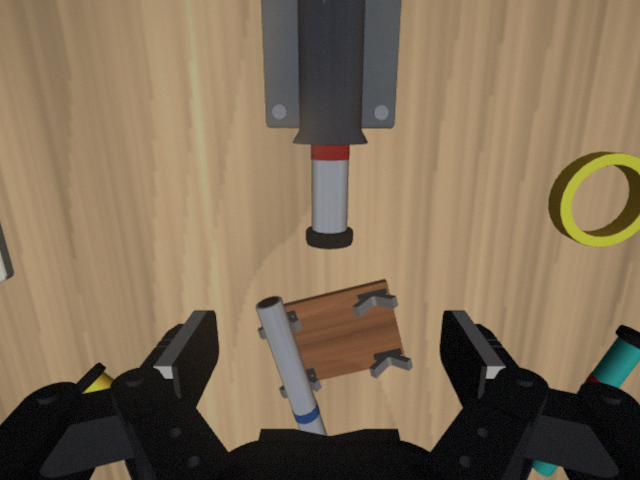

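The tube rests in the sleeve with the band visible, the blue tube is still in its rack, and the lever knob is unmoved. I move over the knob.

```bash
python3 -m creep '[[[-1,0,35,0,0],[-1,1,45,0,0],[-1,1,45,0,0],[-1,0,35,0,0],[-1,0,17,0,0]]]' 25
python3 -m creep '[[[-1,0,0,0,0],[-1,0,0,-25,0],[-1,0,0,-30,0],[-1,0,0,-18,0],[-1,0,0,0,0]]]'
python3 - <<'E'
from h import *
w=snap('wrist','w10');a=snap('scene','scene10');s=env.get_state();print(s['t'],s['position'],s['wrist_force'])
cv2.imwrite('pics/s10c.png',cv2.resize(cv2.imread('pics/scene10.png')[160:280,300:440],None,fx=5,fy=5,interpolation=cv2.INTER_CUBIC))
E
```

```text
t: 14.5
position: [0.4706, 0.1763, 0.3014]
tcp_rot: [0.0, 1.0, -0.006, -0.0]
wrist_force: [-0.5, -0.7, -0.5]
gripper_width: 1.004
t: 15.12
position: [0.4699, 0.1734, 0.2275]
tcp_rot: [0.001, 1.0, -0.008, -0.002]
wrist_force: [-0.1, -0.3, 0.5]
gripper_width: 1.0
15.225 [0.4711434  0.17431705 0.22946692] [ 0.60626651 -0.04696013  0.64612262]
```

View pics/w10.png

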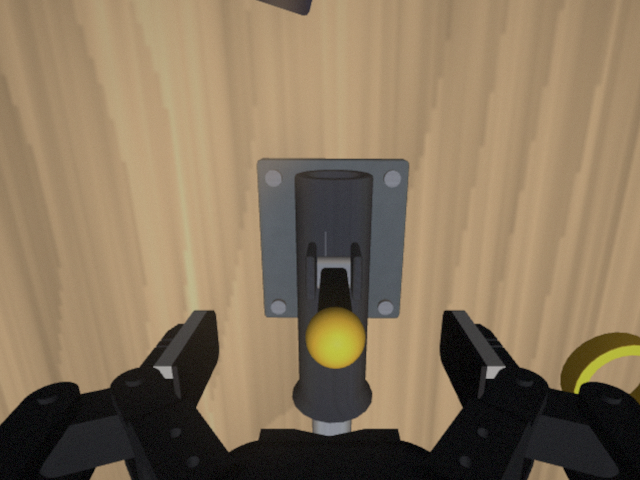

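View pics/s10c.png

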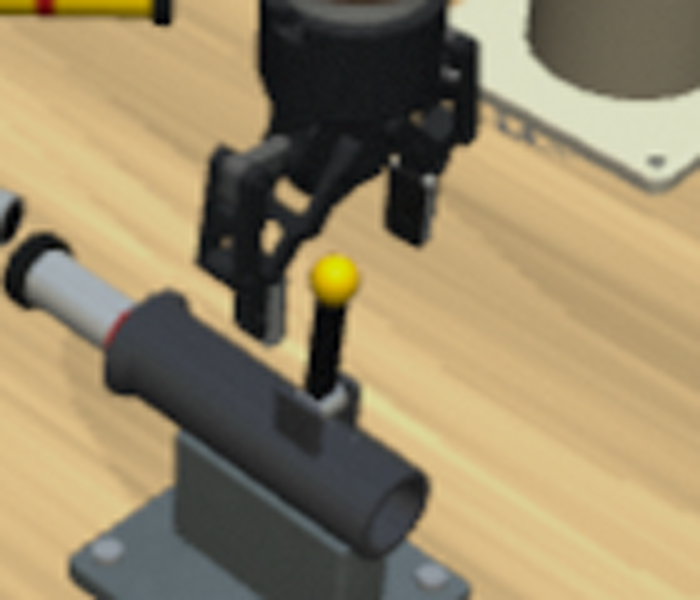

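The knob at (335,338) sits between the jaws, whose middle is at column 330. I nudge +1 mm in x, close, and swing.

```bash
python3 -m creep '[[[-1,1,1,0,0],[0.3,0,0,0,0],[1,0,0,0,0],[1,0,0,0,0],[1,0,0,0,0]]]' 25
python3 -m creep '[[[1,0,0,0,0],[1,0,0,0,0],[1,0,0,0,0]]]'
```

```text
t: 15.85
position: [0.4721, 0.1763, 0.2291]
tcp_rot: [-0.0, 1.0, -0.007, 0.0]
wrist_force: [0.6, 0.1, 1.4]
gripper_width: 0.235
t: 16.23
position: [0.472, 0.1763, 0.229]
tcp_rot: [-0.0, 1.0, -0.007, 0.0]
wrist_force: [1.9, 0.7, 1.4]
gripper_width: 0.237
```

```bash
python3 -m creep '[[[1,0,9,-1.5,0],[1,0.4,9,-1.8,0],[1,0,8,-3.5,0],[1,0,8.6,-4,0],[1,0,0,0,0]]]'
python3 -m creep '[[[1,0.4,7,-5.5,0],[1,0,7.3,-5.7,0],[1,0.2,6,-7,0],[1,0,5.4,-7.2,0],[1,0,0,0,0]]]'
```

```text
t: 16.85
position: [0.4726, 0.2122, 0.2175]
tcp_rot: [-0.001, 1.0, -0.006, 0.0]
wrist_force: [4.6, 2.1, 0.1]
gripper_width: 0.236
t: 17.48
position: [0.473, 0.2376, 0.1917]
tcp_rot: [-0.001, 1.0, -0.006, 0.0]
wrist_force: [4.4, 3.8, 0.9]
gripper_width: 0.236
```

```bash
python3 -m creep '[[[1,0.2,4,-8.3,0],[1,0,3.6,-8.3,0],[1,0.2,2,-9,0],[1,0,1.4,-9,0],[1,0,0,0,0]]]'
python3 -m creep '[[[1,0,0,-1.5,0],[1,0,0,0,0]]]'
python3 - <<'E'
from h import *
w=snap('wrist','w11');a=snap('scene','scene11');b=snap('side','side11');s=env.get_state();print(s['t'],s['position'],s['wrist_force'])
cv2.imwrite('pics/s11c.png',cv2.resize(cv2.imread('pics/scene11.png')[190:310,300:440],None,fx=5,fy=5,interpolation=cv2.INTER_CUBIC))
E
```

```text
t: 18.1
position: [0.4733, 0.2478, 0.1566]
tcp_rot: [0.0, 1.0, -0.007, -0.0]
wrist_force: [5.8, 3.7, -0.6]
gripper_width: 0.233
t: 18.35
position: [0.4733, 0.2479, 0.1558]
tcp_rot: [-0.0, 1.0, -0.007, -0.0]
wrist_force: [4.7, 3.2, 0.5]
gripper_width: 0.237
18.5 [0.4733191  0.24790009 0.15572523] [4.93277292 4.38221477 0.69036684]
```

View pics/s11c.png

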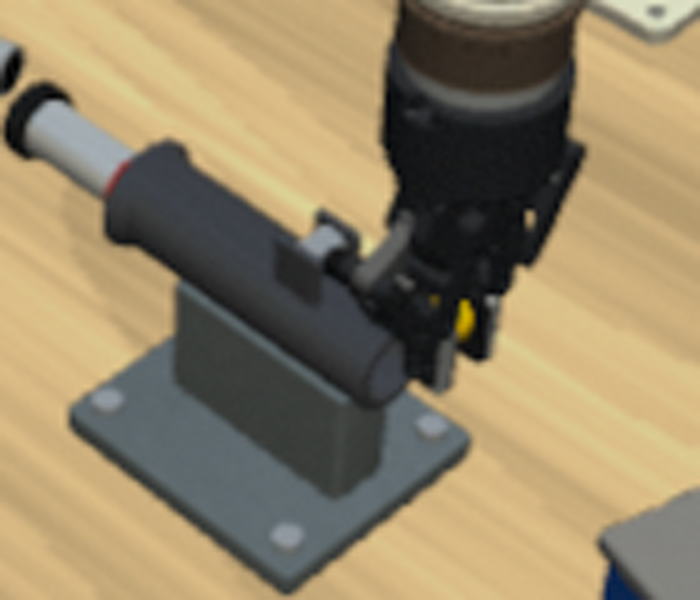

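```bash
python3 -m creep '[[[1,0,0,-1.5,0],[1,0,0,-1.5,0],[1,0,0,0,0]]]' 40
python3 -m creep '[[[1,0,0,-1.5,0],[1,0,0,-1.5,0],[1,0,0,0,0]]]'
```

```text
t: 18.88
position: [0.4734, 0.2479, 0.153]
tcp_rot: [-0.0, 1.0, -0.007, 0.0]
wrist_force: [4.1, 4.1, 1.9]
gripper_width: 0.229
t: 19.25
position: [0.4734, 0.2477, 0.1501]
tcp_rot: [-0.0, 1.0, -0.007, 0.0]
wrist_force: [4.6, 3.3, 2.3]
gripper_width: 0.229
```

```bash
python3 -m creep '[[[0.2,0,0,0,0],[-0.6,0,0,0,0],[-0.6,0,0,0,0],[-0.6,0,0,0,0],[-0.6,0,0,15,0]]]'
python3 -m creep '[[[-0.6,0,0,30,0],[-0.6,0,0,30,0],[-0.6,0,0,0,0],[-0.6,0,0,0,0]]]'
python3 - <<'E'
from h import *
w=snap('wrist','w12');a=snap('scene','scene12');b=snap('side','side12');s=env.get_state();print(s['t'],s['position'],s['wrist_force'])
def yel(f):
    im=cv2.cvtColor(f['color'],cv2.COLOR_RGB2HSV);m=cv2.inRange(im,(18,110,50),(35,255,255))
    n,l,st,ce=cv2.connectedComponentsWithStats(m);return [(ce[i].round(1).tolist(),int(st[i,4])) for i in range(1,n) if st[i,4]>20]
print(yel(w));print(yel(a));print(yel(b))
for th in (1.3,1.4,1.5): 
    X=(.4735,.1706+.076*np.sin(th),.146+.076*np.cos(th)); print(th,proj(w,X),proj(a,X),proj(b,X))
cv2.imwrite('pics/s12c.png',cv2.resize(cv2.imread('pics/scene12.png')[190:310,300:440],None,fx=5,fy=5,interpolation=cv2.INTER_CUBIC))
E
```

```text
t: 19.88
position: [0.4721, 0.247, 0.1648]
tcp_rot: [0.001, 1.0, -0.007, -0.002]
wrist_force: [-0.2, -0.2, 0.3]
gripper_width: 0.794
t: 20.38
position: [0.473, 0.2475, 0.2257]
tcp_rot: [-0.0, 1.0, -0.007, 0.0]
wrist_force: [0.2, 0.1, -0.5]
gripper_width: 0.799
20.525 [0.47250652 0.24723948 0.22446255] [-0.29346976 -0.21900833 -0.02370889]
[([329.7, 275.9], 1318), ([623.0, 410.7], 615)]
[([21.3, 71.8], 5935), ([529.4, 4.8], 71), ([330.8, 27.2], 786), ([257.1, 44.5], 281), ([637.6, 38.4], 41), ([565.2, 121.5], 1512), ([283.1, 157.1], 499), ([320.5, 158.0], 220), ([142.1, 352.7], 1005), ([388.9, 255.2], 95), ([219.0, 306.1], 1125), ([464.4, 459.2], 2192), ([527.9, 477.5], 31)]
[([397.6, 192.7], 309), ([421.2, 208.7], 145), ([233.2, 254.4], 640), ([330.2, 291.6], 74)]
1.3 [329.65443834 289.40893908] [388.45097093 250.39280045] [329.80584942 286.86499981]
1.4 [329.61319437 280.57630849] [388.78741553 253.23415306] [329.68849547 289.575441  ]
1.5 [329.59057692 273.5114706 ] [388.84975939 255.9242509 ] [329.58358545 292.06531915]
```

View pics/s12c.png

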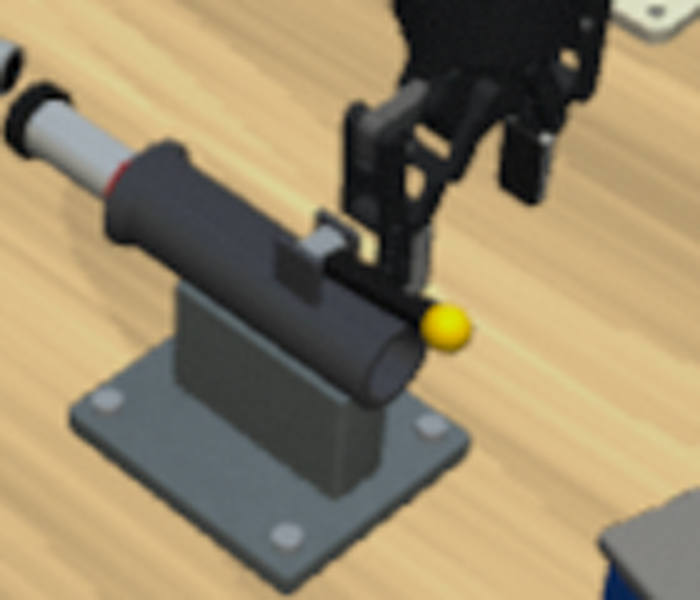

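View pics/w12.png

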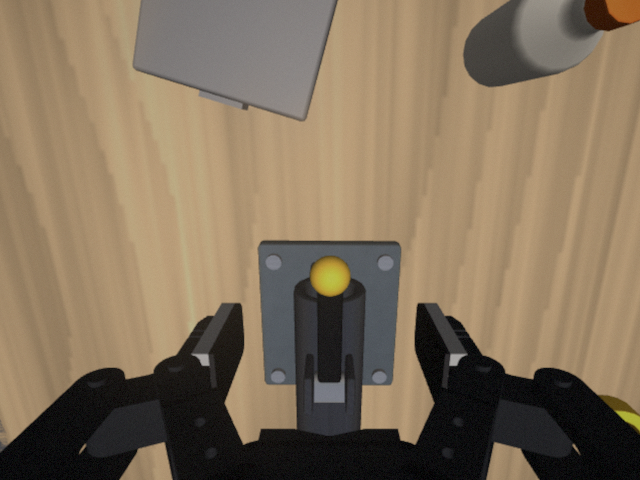

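The knob at (389,255) in scene and (330,292) in side gives an angle of about 1.47 rad. I'll press it home with the shut fingertips.

```bash
python3 -m creep '[[[1,0,-2,0,0],[1,0,0,0,0],[1,0,0,0,0],[1,0,0,0,0],[1,0,0,-15,0]]]'
python3 -m creep '[[[1,0,0,-15,0],[1,0,0,-5,0],[1,0,0,0,0],[1,0,0,0,0]]]'
python3 -m creep '[[[1,0,0,-2,0],[1,0,0,-1.5,0],[1,0,0,0,0]]]'
```

```text
t: 21.15
position: [0.474, 0.2461, 0.2111]
tcp_rot: [-0.001, 1.0, -0.007, 0.001]
wrist_force: [0.3, -0.7, -0.5]
gripper_width: 0.003
t: 21.65
position: [0.4734, 0.2457, 0.1908]
tcp_rot: [-0.0, 1.0, -0.007, 0.0]
wrist_force: [-0.5, -0.4, -0.1]
gripper_width: -0.001
t: 22.02
position: [0.4734, 0.2458, 0.1873]
tcp_rot: [-0.0, 1.0, -0.007, 0.0]
wrist_force: [1.4, 0.8, 0.3]
gripper_width: -0.001
```

```bash
python3 -m creep '[[[1,0,0,-1,0],[1,0,0,0,0]]]'
python3 -m creep '[[[1,0,0,-1,0],[1,0,0,0,0]]]'
python3 -m creep '[[[1,0,0,-1,0],[1,0,0,0,0]]]'
```

```text
t: 22.28
position: [0.4735, 0.2459, 0.187]
tcp_rot: [-0.001, 1.0, -0.007, 0.001]
wrist_force: [-0.5, 0.6, 5.5]
gripper_width: -0.002
t: 22.52
position: [0.4736, 0.2459, 0.1867]
tcp_rot: [-0.001, 1.0, -0.007, 0.001]
wrist_force: [-2.2, 0.1, 7.0]
gripper_width: 0.0
t: 22.78
position: [0.4736, 0.246, 0.1865]
tcp_rot: [-0.001, 1.0, -0.007, 0.001]
wrist_force: [-1.6, -0.3, 11.8]
gripper_width: -0.001
```

```bash
python3 -m creep '[[[1,0,0,-1.5,0],[1,0,0,0,0]]]'
python3 -m creep '[[[1,0,0,-1.5,0],[1,0,0,0,0]]]'
python3 -m creep '[[[1,0,0,5,0],[1,0,0,20,0],[1,0,0,40,0],[1,0,0,50,0],[1,0,0,20,0]]]'
python3 -m creep '[[[1,-30,0,0,0],[1,-40,0,0,0],[1,-40,0,0,0],[1,-10,0,0,0],[1,0,0,0,0]]]'
python3 - <<'E'
from h import *
w=snap('wrist','w13');a=snap('scene','scene13');b=snap('side','side13');s=env.get_state();print(s['t'],s['position'],s['wrist_force'])
def yel(f):
    im=cv2.cvtColor(f['color'],cv2.COLOR_RGB2HSV);m=cv2.inRange(im,(18,110,50),(35,255,255))
    n,l,st,ce=cv2.connectedComponentsWithStats(m);return [ce[i] for i in range(1,n) if 40<st[i,4]<120 and 320<ce[i][0]<400 and 220<ce[i][1]<300]
k=[yel(a),yel(b)];print(k)
print(tri((a,k[0][0]),(b,k[1][0])))
cv2.imwrite('pics/s13c.png',cv2.resize(cv2.imread('pics/scene13.png')[160:310,195:395],None,fx=4,fy=4,interpolation=cv2.INTER_CUBIC))
E
```

```text
t: 23.02
position: [0.4737, 0.246, 0.1862]
tcp_rot: [-0.001, 1.0, -0.007, 0.002]
wrist_force: [-5.2, -2.4, 18.3]
gripper_width: 0.004
t: 23.28
position: [0.4738, 0.2461, 0.1858]
tcp_rot: [-0.001, 1.0, -0.007, 0.002]
wrist_force: [-6.5, -3.3, 23.6]
gripper_width: 0.001
t: 23.9
position: [0.4739, 0.2459, 0.319]
tcp_rot: [-0.001, 1.0, -0.007, 0.002]
wrist_force: [-0.6, -0.2, 0.8]
gripper_width: -0.004
t: 24.52
position: [0.3531, 0.2457, 0.3161]
tcp_rot: [-0.0, 1.0, -0.006, 0.0]
wrist_force: [0.7, -0.5, 0.5]
gripper_width: -0.003
24.675 [0.35413596 0.24568775 0.31580599] [ 0.66532696 -1.13180981 -0.5016035 ]
[[array([389.        , 255.55208333])], [array([330.07142857, 292.        ])]]
(array([0.47235951, 0.24591469, 0.15124499]), [np.float64(7.55577818184134e-05), np.float64(7.555778181838058e-05)])
```

View pics/s13c.png

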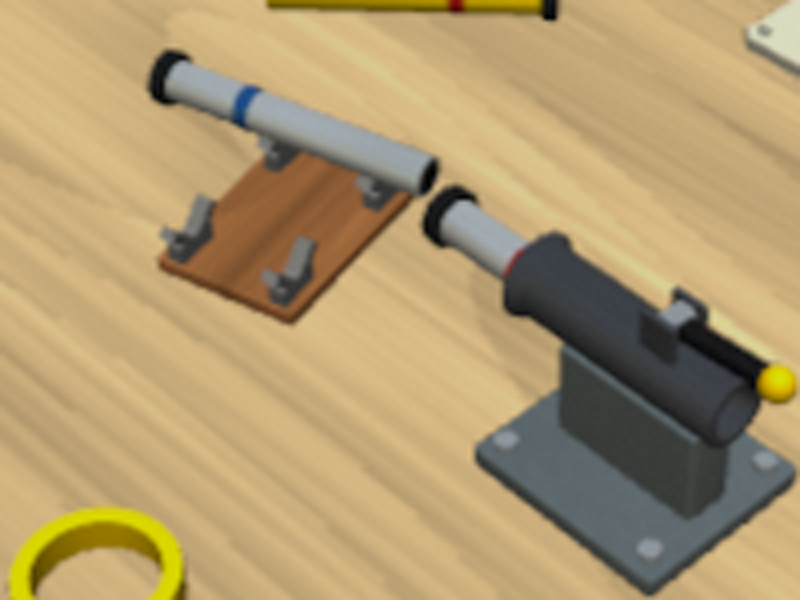

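View pics/scene13.png

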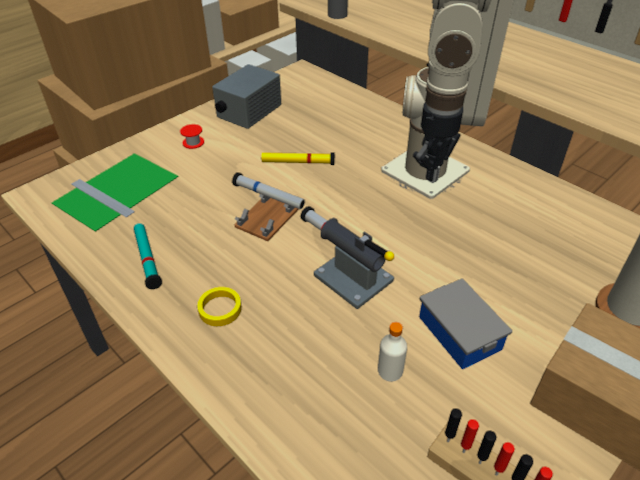

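The knob now triangulates to z 0.1512, which is 1.5 rad, and pressing met a hard stop at 24 N. I make one last close check of the band after locking.

```bash
python3 -m creep '[[[1,15,-35,0,0],[1,20,-45,0,0],[1,20,-45,0,0],[1,20,-45,0,0],[1,20,-45,-10,0]]]'
python3 -m creep '[[[1,20,-45,-30,0],[1,0,-26,-40,0],[1,0,0,-30,0],[1,0,0,0,0],[1,0,0,0,0]]]'
python3 - <<'E'
from h import *
w=snap('wrist','w14');s=env.get_state();print(s['t'],s['position'],s['wrist_force'])
cv2.imwrite('pics/w14c.png',cv2.convertScaleAbs(cv2.resize(cv2.imread('pics/w14.png')[0:190,200:450],None,fx=3,fy=3,interpolation=cv2.INTER_CUBIC),alpha=1.5,beta=15))
E
```

```text
t: 25.3
position: [0.4501, 0.0285, 0.3062]
tcp_rot: [-0.0, 1.0, -0.007, 0.001]
wrist_force: [0.4, 0.8, 0.2]
gripper_width: -0.001
t: 25.92
position: [0.4691, -0.0406, 0.2069]
tcp_rot: [0.0, 1.0, -0.007, 0.001]
wrist_force: [0.5, 0.1, 0.0]
gripper_width: 0.001
25.975 [ 0.46946023 -0.04042153  0.20740674] [-0.06403135 -1.62606063 -0.40702866]
```

View pics/w14c.png

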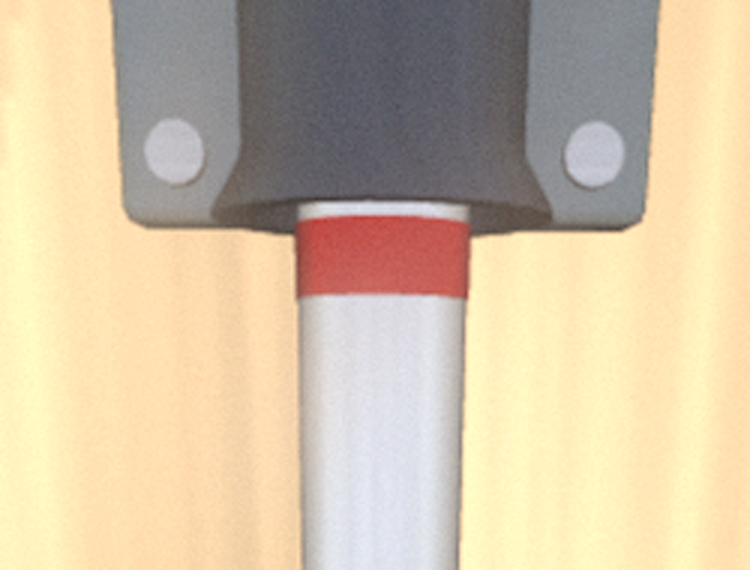

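```bash
python3 - <<'E'
from h import *
w=load('w14')
C=lambda x,y:(200+x/3-.33,y/3-.33)
print('rim outer top',onz(w,C(380,196),.140),'sides',onz(w,C(211,214),.11),onz(w,C(552,214),.11))
print('band front',onz(w,C(380,217),.1235),'back',onz(w,C(380,296),.1235))
E
```

```text
rim outer top [0.46947668 0.06026513 0.14      ] sides [0.44023031 0.06177566 0.11      ] [0.49885108 0.06105819 0.11      ]
band front [0.46934928 0.05935946 0.1235    ] back [0.46917988 0.04741931 0.1235    ]
```

The band front is about 1 mm outside the rim and the whole band shows, so nothing moved when the lever locked. Handing in.

```bash
python3 -c "
from cell import finish_job
print(finish_job())"
```

```text
the job is handed in; nothing more can be done
None
```

I took the red-banded tube from the rack and slid its plain end into the sleeve to the band mark. I then let go, swung the clamp lever down and pressed it against its stop (24 N at the last push). The job was handed in at about 26 s, with the arm clear of everything.

**Depth:** the band's front edge measures about 0.5–1 mm outside the sleeve mouth, with the whole band showing. Different reference points on the rim disagreed by 1–2 mm; I trusted the circle fit of the rim, made before locking, over the single-pixel rim corners. The check after locking used single rim points only and gave 1–2 mm outside.

**Lever:** the knob came out at a height of 0.151 m, which is about 1.5 rad, fully down.

**Bystanders:** the blue-banded tube is still in its rack, and the last scene view shows the other things where they were. I checked that by eye and did not measure it. No force limit was approached.

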